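Open the prop press and sort the pressed kiln props

TASK

Lift the press's ram by its red knob until the pawl catches the next notch, one notch up and no further, and leave it hanging there; then draw the tray fully out by its black handle and leave it out. Lay the two pressed clay bars in the wooden gauge racks, each flat in the rack whose slot matches its length. Leave the other things on the bench where they are.

Things in the scene. Friction and masses are not known exactly. Their poses are not given: they have to be found in the camera images.
- ram (a joint): Ram height, m: 0 = down (start), growing upwards, top stop 0.066. Toothed bar, 0.55 to 0.9 kg, with a platen (100 mm along x, 112 along y) below and a red knob on top; it falls back by its weight. A spring pawl clicks under a tooth every 30 mm: lifted past about 0.032 and let down it hangs at about 0.029; lifted near 0.060 it has gone a notch too far.
- ram_knob (a point): Centre of the ram's red knob: upright, 30 mm diameter, 30 mm tall, 236 mm above the bench when down; rises with the ram. Axes are the press's: z up, tray comes out along -x. Pawl (top 195 mm up) on the -y side of the ram; cross-head 44 mm along x, 205 along y, top 166 mm up. Base reaches from x = -215 to +85 mm, y +-95 mm, fixed.
- tray (a joint): How far the tray is drawn out, m: 0 = home under the ram, 0.14 = fully out at its stop. Slides along the press's -x with about 1.5 N friction and stays where left. With the ram down its backstop meets the platen after about 5 mm; with the ram one notch up it passes freely.
- tray_handle (a point): Centre of the tray's black upright handle: round, 20 mm diameter, 38 mm tall, top 66 mm above the bench; moves with the tray. Home it is 132 mm from the ram's axis along the press's -x. Axes are the press's. The tray's front lip (top 38 mm above the bench) is 68 mm from it along +x.
- bar_long_mid (a point): Centre of the long pressed bar (kiln prop, buff clay), 96 x 26 x 26 mm, 0.12 kg; x axis along its length, z up. Starts on the tray (floor 28 mm above the bench), along the press's x, 28 mm to one side of the tray's middle; which side varies. The tray carries the bars along; once it is fully out they can be taken from above.
- bar_short_mid (a point): Centre of the short pressed bar, 70 x 26 x 26 mm, 0.09 kg, else like the long one, 56 mm beside it on the tray.
- slot_long (a point): Floor centre of the long slot: wooden rack fixed to the bench, 136 x 66 mm, floor 12 mm above the table; the slot is 110 mm long (x axis) and 40 mm wide (y axis), between end stops 16 mm high (10 mm thick) and side ridges 6 mm high (8 mm thick) above its floor. For the long bar.
- slot_short (a point): Floor centre of the short slot: a like rack, 110 x 66 mm, slot 84 mm long (x axis) and 40 mm wide; the long bar does not go in. For the short bar.
- cup: Bystander: blue cup, 72 mm wide, 80 mm tall; origin under its middle.
- bowl: Bystander: buff bowl, 110 mm wide, 50 mm tall; origin under its middle.
- glaze_jar: Bystander: dark green jar with a white cap, 64 mm wide, 85 mm tall; origin under its middle.
- glaze_brush: Bystander: brush lying flat, 170 mm long.
- throwing_rib: Bystander: flat dark wooden rib, 100 x 50 x 8 mm; origin under its middle.
- bud_vase: Bystander: small clay vase, 84 mm wide, 130 mm tall; origin under its middle.
- round_prop: Bystander: round buff prop standing upright, 32 mm wide, 50 mm tall; origin under its middle.
Things that resemble listed ones, but are neither listed nor needed, are in the scene too. Leave any blue look-alike of the part that bears slot_long alone.

How it is judged (in metres and radians):
On the way, in this order (a step that is already met when the one before it is completed fails the run):
1. the ram hangs on its pawl one notch up, the hand clear of the knob, the tray not drawn out yet (value of joint ram between 0.026 and 0.034 m and velocity of joint ram between -0.01 and 0.01 m/s and distance between the grasp point and ram_knob above 0.06 m and value of joint tray below 0.02 m), for 0.3 s.
2. the tray is drawn fully out (value of joint tray above 0.125 m), for 0.2 s.
At the end, for the whole second after the job is handed in: The ram hangs one notch up (26 to 34 mm), the tray is out by more than 120 mm, the long bar lies flat on the floor of the long slot and the short bar on the floor of the short slot (centre within 11 mm of the slot's centre each way, within 0.3 rad of its direction), and no bystander has moved 30 mm (value of joint ram between 0.026 and 0.034 m and value of joint tray above 0.12 m and z of bar_long_mid in the frame of slot_long between 0.01 and 0.0155 m and angle between the x axis of bar_long_mid and the x axis of slot_long, either way round below 0.3 rad and x of bar_long_mid in the frame of slot_long between -0.011 and 0.011 m and y of bar_long_mid in the frame of slot_long between -0.011 and 0.011 m and z of bar_short_mid in the frame of slot_short between 0.01 and 0.0155 m and angle between the x axis of bar_short_mid and the x axis of slot_short, either way round below 0.3 rad and x of bar_short_mid in the frame of slot_short between -0.011 and 0.011 m and y of bar_short_mid in the frame of slot_short between -0.011 and 0.011 m and distance of each of cup, bowl, glaze_jar, glaze_brush, throwing_rib, bud_vase, round_prop from where it was at the start of the episode below 0.03 m); the robot touches nothing.
It fails at once if a bystander is pushed 30 mm or more from its place (distance of any of cup, bowl, glaze_jar, glaze_brush, throwing_rib, bud_vase, round_prop from where it was at the start of the episode above 0.03 m).
It fails at once if the ram is lifted to the second notch (value of joint ram above 0.059 m).
It also fails if it takes over 67 s, if anything falls off the work surface, if the arm or the gripper's body presses on something with over 40 N, if the wrist force passes 120 N, or if a joint passes its speed limit or range.

ROBOT

A 7-joint arm with a two-finger parallel gripper is mounted at the origin on the work surface. World frame = base frame: x ahead of the robot, y to its left, z up, the work surface at z = 0. Lengths are in mm, angles in rad, forces in N, time in s.
With the tool pointing down it reaches from about 425 to 875 mm from the base axis. Payload 4.7 kg.
Tool frame: the origin (TCP) lies at the very end of the fingers, on their centre line; the grasp point (between the pads) lies 19 mm behind it; z points along the fingers, y is the line along which they close (so a half turn about z gives the same grasp; the last joint's range is limited). The gripper opens to 87 mm and grips with 3 to 60 N. Pads are 19 mm wide; open, the fingers measure 117 mm over their backs; the gripper's body (75 mm by 190 mm) begins 51 mm behind the grasp point.
Start: joints at [1.317, 0.321, -0.07, 1.45, 0.023, 1.371, -0.057], TCP at [171.976, -626.857, 222.587] pointing down, gripper open.
Joint ranges: [-2.86, 2.86], [-0.3, 2.09], [-1.38, 1.24], [0.06, 2.45], [-1.56, 4.7], [0.09, 2.05], [-2.69, 2.69]. Speed limits (rad/s): [2.57, 2.57, 3.14, 3.14, 3.14, 3.14, 3.14].

INTERFACE

Orientations are given as a unit quaternion [x, y, z, w].
In Python, from rig import env, optics, models gives the robot as it stands. The module is installed in compiled form; this text tells all that it offers.
- The arm moves only by the tool drive_tool, never from a script. Its argument "commands" is a list of rows, each an object with "gripper": the opening, from -1 (shut) to 1 (fully open), so that 0 is half open; "dp": the shift along the world's x, y, z in m, a list of three; "turn": the turn about the world's z in degrees. In form: [{"gripper": gripper, "dp": [tx, ty, tz], "turn": turn}, ...]. A call has 1 to 20 rows; each row is the pose to reach, as a shift and turn from the pose commanded when the call began; what a row does not reach only later rows make up. A row lasts 1/10 s, in which the tool goes at most 50 mm and 8.59 degrees, less where a joint would pass 70% of its speed; a pose out of reach is approached as far as the arm can. A call with a gripper value outside its range is refused whole. The fingers move at their own pace and stop on an object; "grip_force" is the grip in N (left out, the last holds). Time passes only in rows, so rows that repeat a pose let the fingers close. It gives the time, the measured TCP pose, the force, the opening and the grip force at its end, in the units of the state.
- env.sense(): the state, without advancing time (a new reading comes with each control period).
- optics.snapshot(name): name is "scene" or "top"; returns the picture (480x640x3 uint8, red, green, blue); there is no depth.
- optics.camera_info(name): a dict with "fx", "fy", "cx", "cy" (pixels), "view" (4x4, takes a point from world to camera coordinates). Camera axes: x right, y up, looking along -z (the intrinsics and any distortion apply to the point x, -y, -z); pixel columns grow to the right and rows downward; lengths in mm; the calibration is good to about 2 mm. A picture is of the moment at which its call begins. camera_info takes no time and is no camera call.
- env.hand_in(): hands the job in; it is judged then, once.
Trained networks look in the newest picture that a camera, given by its name, has taken for a name from the list of things; names that differ only in an ending like _2 or _b are one class to them, and where a whole thing is asked for, a point or a joint stands for the part that bears it (a point fixed in the world has none). Each returns a list of dicts, best first, with "score" (0 to 1); they miss things now and then, are a little off and sometimes report something else, mostly with a low value. They report only what shows in the picture. A call takes as long as a camera call. They do not tell look-alikes from the thing itself.
- models.trace(target, camera): "pixels" (480x640 bool, what is visible of it) and "bbox" ([centre column, centre row, width, height] in pixels, round what is visible of it).
The state is a dict: "time": time; "joints": joint angles; "qvel": joint speeds; "effort": joint torques, N m; "ee_pos": TCP position; "tcp_rot": TCP orientation; "ft_force": force on the tool from outside, world axes, zero at the start; "wrist_torque": the same for the moment, N m; "grip_width": finger opening in mm; "grasp_force": force on a finger pad.
Only numpy, scipy, OpenCV 4.12 (cv2) and the standard library are available. Lean on these libraries where they do the work, as an engineer would, in place of code of your own. Each camera call takes 0.05 s, during which the arm holds its last target. There are 200 camera calls.

## Working session

There is one attempt and no reset: what is moved stays moved. The work goes in short steps, Python scripts to look and compute and a tool call to move; the robot and the scene stay as the last step left them, time stands still between calls to the robot, and variables do not carry over. Pictures are saved under pics/ and viewed, at most 10 in all, crops included, and the job is handed in when it is done.

Besides the shell and the picture viewer there is one more tool, called after "Emit:" as name(argument=value, ...), one argument or row to a line, values as JSON. drive_tool: Moves the arm, as the interface text tells. Its arguments: {"type":"object","properties":{"commands":{"type":"array"},"grip_force":{"type":"number"}},"required":["commands"]}

```bash
mkdir -p pics; python3 - <<'E'
from rig import env, optics, models
import cv2, numpy as np
for n in ("scene","top"):
    im=optics.snapshot(n); cv2.imwrite(f"pics/{n}0.png",im[:,:,::-1])
    c=optics.camera_info(n); V=np.array(c["view"]); print(n,{k:c[k] for k in c if k!="view"}); print(V.round(3).tolist(), (-V[:3,:3].T@V[:3,3]).round(0))
s=env.sense(); print(s["time"],s["ee_pos"],s["tcp_rot"],s["grip_width"])
E
```

```text
scene {'fx': 612.8104219007571, 'fy': 612.8104219007571, 'cx': 316.346815038134, 'cy': 230.02029928929525}
[[-0.445, 0.895, 0.015, 234.755], [-0.472, -0.249, 0.845, 103.14], [0.761, 0.37, 0.534, -1829.529], [0.0, 0.0, 0.0, 1.0]] [1545.  492.  886.]
top {'fx': 600.9932910156373, 'fy': 600.9932910156373, 'cx': 323.67316412268656, 'cy': 238.8328496252228}
[[0.01, -1.0, -0.018, 19.615], [0.98, 0.006, 0.199, -535.78], [-0.199, -0.02, 0.98, -1596.958], [0.0, 0.0, 0.0, 1.0]] [ 207.   -9. 1672.]
0.1 [ 171.80446487 -626.37348162  221.56057193] [ 9.91045913e-01  1.33518759e-01 -1.65161597e-04 -8.43445550e-04] 87.0262953792803
```

View pics/scene0.png

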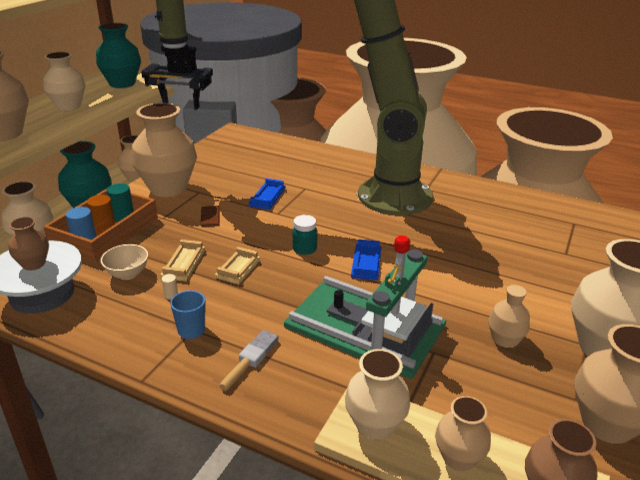

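View pics/top0.png

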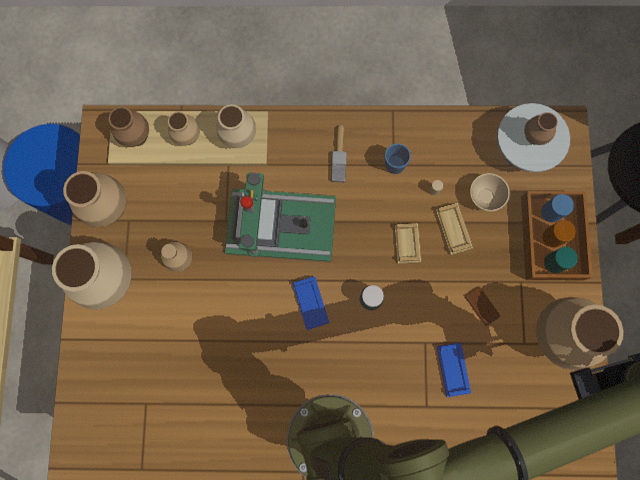

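The scene view shows the press at about (370,310) with its knob at (402,244), and the two wooden racks at (185,260) and (238,266). In the top view the knob is at (246,201), the handle is at about (305,222), the racks are at (407,243) and (454,228), and the tray comes out toward image right (world -y).

```bash
cat > h.py <<'E'
from rig import env, optics, models
import cv2, numpy as np
def cam(n):
    c=optics.camera_info(n); return c,np.array(c["view"])
def ray(n,u,v):
    c,V=cam(n); d=V[:3,:3].T@np.array([(u-c["cx"])/c["fx"],-(v-c["cy"])/c["fy"],-1.]); return -V[:3,:3].T@V[:3,3],d/np.linalg.norm(d)
def at(n,u,v,z):
    o,d=ray(n,u,v); return o+d*(z-o[2])/d[2]
def tri(p,q):
    (o1,d1),(o2,d2)=ray("top",*p),ray("scene",*q)
    t=np.linalg.lstsq(np.c_[d1,-d2],o2-o1,rcond=None)[0]
    a,b=o1+t[0]*d1,o2+t[1]*d2; return (a+b)/2,np.linalg.norm(a-b)
def proj(n,p):
    c,V=cam(n); q=V[:3,:3]@np.asarray(p,float)+V[:3,3]; return c["cx"]+c["fx"]*q[0]/-q[2],c["cy"]-c["fy"]*q[1]/-q[2]
E
python3 - <<'E'
from h import *
T=optics.snapshot("top");S=optics.snapshot("scene")
for t in ("ram_knob","tray_handle","bar_long_mid","bar_short_mid","slot_long","slot_short","glaze_jar","cup","round_prop","bowl","bud_vase"):
    for n in ("top","scene"):
        for r in models.trace(t,n)[:3]:
            m=r["pixels"]; ys,xs=np.nonzero(m); print(t,n,round(r["score"],2),np.round(r["bbox"],1),round(xs.mean(),1),round(ys.mean(),1),len(xs))
def red(im):
    h=im.astype(int); m=(h[...,0]>130)&(h[...,1]<50)&(h[...,2]<50); n,l,st,c=cv2.connectedComponentsWithStats(m.astype(np.uint8)); i=1+st[1:,4].argmax(); return c[i],st[i]
a,b=red(T),red(S); print(a,b); print(tri(a[0],b[0]))
cv2.imwrite("pics/c1.png",np.hstack([cv2.resize(T[160:270,215:345],None,fx=5,fy=5,interpolation=2)])[:,:,::-1])
cv2.imwrite("pics/c2.png",cv2.resize(T[170:280,380:520],None,fx=5,fy=5,interpolation=2)[:,:,::-1])
E
```

```text
ram_knob top 0.74 [256.3 218.1  43.2  46.5] 257.7 215.8 926
ram_knob top 0.24 [175.5 257.8  30.2  30.3] 176.5 256.0 748
ram_knob scene 0.96 [395.2 289.8  66.6  98.5] 400.6 301.4 1600
tray_handle top 0.98 [270.9 220.8  79.5  51.7] 275.2 224.5 1205
tray_handle scene 0.93 [378.6 322.2 103.9  71.7] 378.1 324.9 1752
tray_handle scene 0.35 [394.5 286.   64.4 105.3] 400.5 301.8 1713
bar_long_mid top 0.26 [271.3 221.6  84.4  50.9] 275.2 224.3 1173
slot_long top 0.76 [454.2 367.7  34.6  56.8] 453.3 369.0 1312
slot_long top 0.64 [308.5 305.6  33.4  52.4] 310.1 302.7 1164
slot_long top 0.63 [452.6 228.4  39.9  57.1] 453.3 228.1 1121
slot_long scene 0.79 [182.9 261.9  45.2  41.5] 183.7 260.4 1065
slot_long scene 0.65 [367.2 259.8  31.1  48.9] 366.5 260.3 1022
slot_long scene 0.35 [393.8 336.2  18.9   3.1] 392.5 338.2 83
slot_short top 0.77 [406.8 243.9  29.1  36.5] 407.1 242.8 915
slot_short top 0.65 [175.8 255.7  32.3  34.4] 175.9 255.6 720
slot_short scene 0.64 [237.6 262.9  40.1  39.6] 237.9 266.1 993
glaze_jar top 0.81 [371.7 297.8  27.2  26.6] 371.3 297.2 477
glaze_jar scene 0.66 [304.6 233.3  25.7  43.7] 304.6 235.0 921
cup top 0.59 [399.1 159.4  26.5  27.8] 396.4 157.7 630
cup scene 0.56 [188.7 313.2  33.7  49.9] 188.9 313.6 1388
round_prop top 0.71 [371.2 296.8  25.9  23.8] 371.1 297.0 464
round_prop top 0.6 [436.6 187.6   9.   14.4] 435.8 187.1 141
round_prop scene 0.83 [170.7 285.8  15.2  26. ] 169.5 286.2 310
bowl top 0.78 [490.6 193.8  39.3  39.5] 489.0 191.3 1189
bowl scene 0.62 [124.2 262.3  45.4  34.2] 124.5 261.0 1230
bud_vase top 0.96 [174.6 256.9  28.5  31.1] 175.9 255.7 691
bud_vase scene 0.94 [507.9 318.6  36.1  61.9] 509.9 318.6 1835
(array([246.28395062, 201.34567901]), array([241, 197,  11,  10,  81], dtype=int32)) (array([401.725  , 242.43125]), array([394, 236,  16,  16, 160], dtype=int32))
(array([590.79210817, 210.99302189, 242.16648679]), np.float64(1.338835415924863))
```

View pics/c1.png

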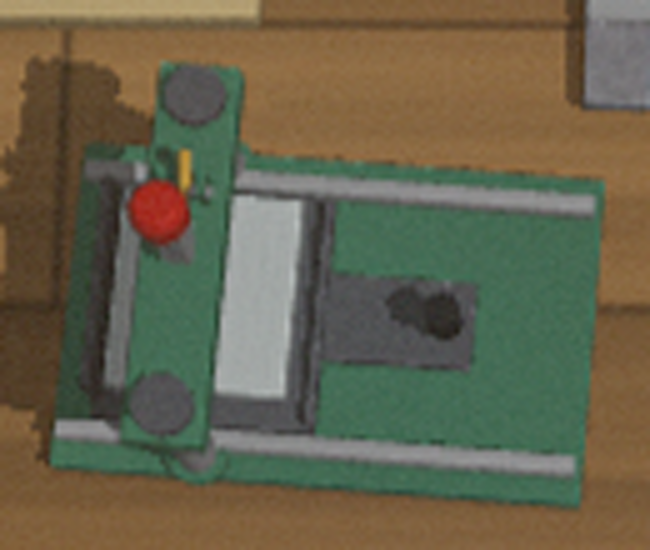

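View pics/c2.png

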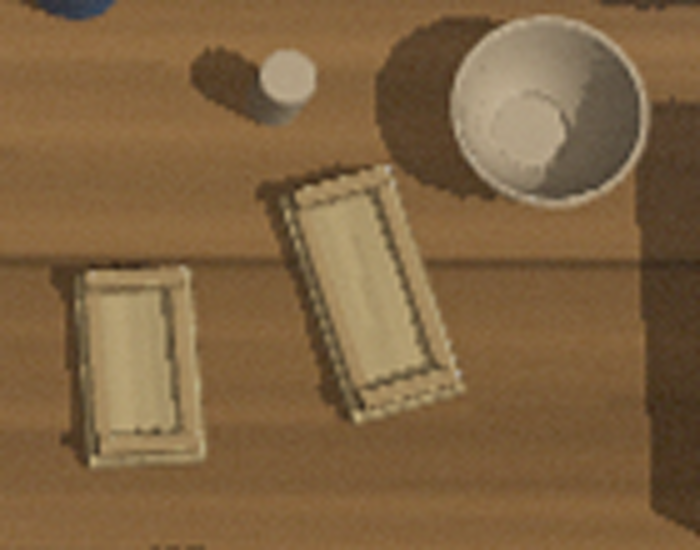

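The first crop shows the press. Its base corners in the full image are about (231.6,189), (336,196.4), (331,261.4) and (225.4,253), the knob is at (246.5,202.4) and the handle top at (303,223.2). The second crop shows the short rack on the left and the long rack in the middle, tilted.

```bash
cat > fit.py <<'E'
from h import *
from scipy.optimize import minimize
def prm(p,L,x0,x1,W,z):
    x,y,t=p; R=np.array([[np.cos(t),-np.sin(t)],[np.sin(t),np.cos(t)]])
    return [np.r_[R@[a,b]+[x,y],zz] for a in (x0,x1) for b in (-W/2,W/2) for zz in (0,z)]
def sil(n,p,L):
    m=np.zeros((480*4,640*4),np.uint8)
    for x0,x1,z in ((-L/2,L/2,18),(-L/2,-L/2+13,28),(L/2-13,L/2,28)):
        q=np.array([proj(n,c) for c in prm(p,L,x0,x1,66,z)],np.float32)
        cv2.fillConvexPoly(m,np.round(cv2.convexHull(q)*4+1.5).astype(int),1)
    return cv2.resize(m.astype(np.float32),(640,480),interpolation=cv2.INTER_AREA)
def fit(masks,p0,L):
    def cost(q):
        p=[q[0],q[1],q[2]/100]; return sum(np.abs(sil(n,p,L)-m).sum()/m.sum() for n,m in masks)
    r=minimize(cost,[p0[0],p0[1],p0[2]*100],method="Nelder-Mead",options=dict(initial_simplex=np.array([p0[0],p0[1],p0[2]*100])+np.array([[0,0,0],[12,0,0],[0,12,0],[0,0,15]]),xatol=.2,fatol=1e-3))
    return r.x*[1,1,.01],r.fun
E
python3 - <<'E'
from fit import *
optics.snapshot("top");optics.snapshot("scene")
for z in (10,18,25):
    c=[at("top",*p,z)[:2] for p in ((231.6,189),(336,196.4),(331,261.4),(225.4,253))]
    print(z,np.round(c,0).tolist(),[round(np.linalg.norm(c[i]-c[(i+1)%4])) for i in range(4)])
print("knob",at("top",246.3,201.3,247),"handle",at("top",303,223.2,66))
for t,L,near,th in (("slot_long",136,(453,228),.3),("slot_short",110,(407,243),0.05)):
    g=at("top",*near,15); ms=[]
    for n in ("top","scene"):
        u=np.array(proj(n,g)); r=min(models.trace(t,n),key=lambda r:np.linalg.norm(np.array(r["bbox"][:2])-u))
        print(n,u,r["bbox"]); ms.append((n,r["pixels"].astype(float)))
    for sel in (ms,ms[:1],ms[1:]):
        print(t,fit(sel,(g[0],g[1],th),L))
for t,u,z in (("cup",(396.4,157.7),80),("jar",(371,297),85),("bowl",(490,192),50),("prop",(436.6,185.5),50),("vase",(176,250),130),("rib",(482,306),8),("blue",(310,302),20)): print(t,at("top",*u,z).round())
E
```

```text
10 [[689.0, 291.0], [669.0, -9.0], [480.0, 4.0], [502.0, 301.0]] [301, 189, 298, 187]
18 [[687.0, 290.0], [666.0, -9.0], [479.0, 3.0], [501.0, 300.0]] [300, 188, 297, 187]
25 [[685.0, 288.0], [665.0, -9.0], [478.0, 3.0], [500.0, 298.0]] [299, 187, 296, 186]
knob [589.40877676 210.85099532 247.        ] handle [576.61331084  80.64634773  66.        ]
top [453. 228.] [454.9, 229.7, 39.1, 56.9]
scene [184.14622413 259.36039251] [183.7, 260.1, 43.7, 44.6]
slot_long (array([ 5.76257634e+02, -3.41447713e+02,  2.93750000e-01]), np.float64(0.23939068797510332))Traceback (most recent call last):
  File "<stdin>", line 13, in <module>
  File "fit.py", line 15, in fit
    r=minimize(cost,[p0[0],p0[1],p0[2]*100],method="Nelder-Mead",options=dict(initial_simplex=np.array([p0[0],p0[1],p0[2]*100])+np.array([[0,0,0],[12,0,0],[0,12,0],[0,0,15]]),xatol=.2,fatol=1e-3))
    res = _minimize_neldermead(fun, x0, args, callback, bounds=bounds,
                               **options)
    fsim[k] = func(sim[k])
              ~~~~^^^^^^^^
    fx = function(np.copy(x), *(wrapper_args + args))
  File "fit.py", line 14, in cost
    p=[q[0],q[1],q[2]/100]; return sum(np.abs(sil(n,p,L)-m).sum()/m.sum() for n,m in masks)
                                   ~~~^^^^^^^^^^^^^^^^^^^^^^^^^^^^^^^^^^^^^^^^^^^^^^^^^^^^^
  File "fit.py", line 14, in <genexpr>
    p=[q[0],q[1],q[2]/100]; return sum(np.abs(sil(n,p,L)-m).sum()/m.sum() for n,m in masks)
                                              ~~~^^^^^^^
  File "fit.py", line 9, in sil
    q=np.array([proj(n,c) for c in prm(p,L,x0,x1,66,z)],np.float32)
                ~~~~^^^^^
  File "h.py", line 14, in proj
    c,V=cam(n); q=V[:3,:3]@np.asarray(p,float)+V[:3,3]; return c["cx"]+c["fx"]*q[0]/-q[2],c["cy"]-c["fy"]*q[1]/-q[2]
        ~~~^^^
  File "h.py", line 4, in cam
    c=optics.camera_info(n); return c,np.array(c["view"])
ValueError: time passes only in moves, steps and waits
```

```bash
sed -i 's/^def cam(n):/from functools import lru_cache\n@lru_cache\ndef cam(n):/' h.py; python3 - <<'E'
from fit import *
optics.snapshot("top");optics.snapshot("scene")
for t,L,near,th in (("slot_long",136,(453,228),.3),("slot_short",110,(407,243),0.05)):
    g=at("top",*near,15); ms=[]
    for n in ("top","scene"):
        u=np.array(proj(n,g)); r=min(models.trace(t,n),key=lambda r:np.linalg.norm(np.array(r["bbox"][:2])-u))
        ms.append((n,r["pixels"].astype(float)))
    for sel in (ms,ms[:1],ms[1:]):
        r=fit(sel,(g[0],g[1],th),L);print(t,r[0].round(3),round(r[1],3))
for t,u,z in (("cup",(396.4,157.7),80),("jar",(371,297),85),("bowl",(490,192),50),("prop",(436.6,185.5),50),("vase",(176,250),130),("rib",(482,306),8),("pot",(597,330),250)): print(t,at("top",*u,z).round())
E
```

```text
slot_long [ 5.76488e+02 -3.42175e+02  2.98000e-01] 0.385
slot_long [ 5.76422e+02 -3.42851e+02  2.89000e-01] 0.174
slot_long [ 5.75024e+02 -3.43335e+02  3.08000e-01] 0.205Traceback (most recent call last):
  File "<stdin>", line 6, in <module>
ValueError: min() iterable argument is empty
```

Emit:
drive_tool(
  commands=[
    {"gripper": 0.2, "dp": [0, 0, 0.05], "turn": 0},
    {"gripper": 0.2, "dp": [0, 0, 0.1], "turn": 0},
    {"gripper": 0.2, "dp": [0, 0, 0.15], "turn": 0},
    {"gripper": 0.2, "dp": [0, 0, 0.18], "turn": 0},
    {"gripper": 0.2, "dp": [0, 0, 0.18], "turn": 0},
  ],
)

```text
time: 2.3
ee_pos: [172.4, -628.3, 408.9]
tcp_rot: [0.991, 0.133, 0.001, 0.005]
ft_force: [0.4, -1.2, 0.5]
grip_width: 56.2
grasp_force: 0.0
```

Emit:
drive_tool(
  commands=[
    {"gripper": 0.2, "dp": [0.26, 0.28, 0], "turn": 0},
    {"gripper": 0.2, "dp": [0.26, 0.28, 0], "turn": 0},
    {"gripper": 0.2, "dp": [0.26, 0.28, 0], "turn": 0},
    {"gripper": 0.2, "dp": [0.26, 0.28, 0], "turn": 8},
    {"gripper": 0.2, "dp": [0.26, 0.28, 0], "turn": 16},
    {"gripper": 0.2, "dp": [0.26, 0.28, 0], "turn": 24},
    {"gripper": 0.2, "dp": [0.26, 0.28, 0], "turn": 32},
    {"gripper": 0.2, "dp": [0.26, 0.28, 0], "turn": 40},
    {"gripper": 0.2, "dp": [0.417, 0.838, -0.08], "turn": 48},
    {"gripper": 0.2, "dp": [0.417, 0.838, -0.08], "turn": 56},
    {"gripper": 0.2, "dp": [0.417, 0.838, -0.08], "turn": 64},
    {"gripper": 0.2, "dp": [0.417, 0.838, -0.08], "turn": 70.3},
    {"gripper": 0.2, "dp": [0.417, 0.838, -0.08], "turn": 70.3},
    {"gripper": 0.2, "dp": [0.417, 0.838, -0.08], "turn": 70.3},
    {"gripper": 0.2, "dp": [0.417, 0.838, -0.08], "turn": 70.3},
    {"gripper": 0.2, "dp": [0.417, 0.838, -0.08], "turn": 70.3},
    {"gripper": 0.2, "dp": [0.417, 0.838, -0.08], "turn": 70.3},
    {"gripper": 0.2, "dp": [0.417, 0.838, -0.08], "turn": 70.3},
    {"gripper": 0.2, "dp": [0.417, 0.838, -0.08], "turn": 70.3},
    {"gripper": 0.2, "dp": [0.417, 0.838, -0.08], "turn": 70.3},
  ],
)

```text
time: 4.3
ee_pos: [588.2, 214.8, 320.7]
tcp_rot: [0.732, 0.681, -0.001, -0.001]
ft_force: [0.6, -0.3, -1.0]
grip_width: 52.3
grasp_force: 0.0
```

```bash
python3 - <<'E'
from h import *
s=env.sense(); print(s["time"],s["ee_pos"],s["tcp_rot"],s["joints"],s["ft_force"])
S=optics.snapshot("scene"); cv2.imwrite("pics/s1.png",cv2.resize(S[130:370,270:470],None,fx=2.5,fy=2.5,interpolation=2)[:,:,::-1])
E
```

```text
4.3 [588.16449794 214.77957494 320.68081942] [ 7.32363141e-01  6.80913252e-01 -5.12122218e-04 -1.05386990e-03] [ 0.23311482  0.34465675 -0.83038098  1.32872711  0.25019189  1.57651989
 -0.63869131] [ 0.57644335 -0.31151952 -1.02237576]
```

View pics/s1.png

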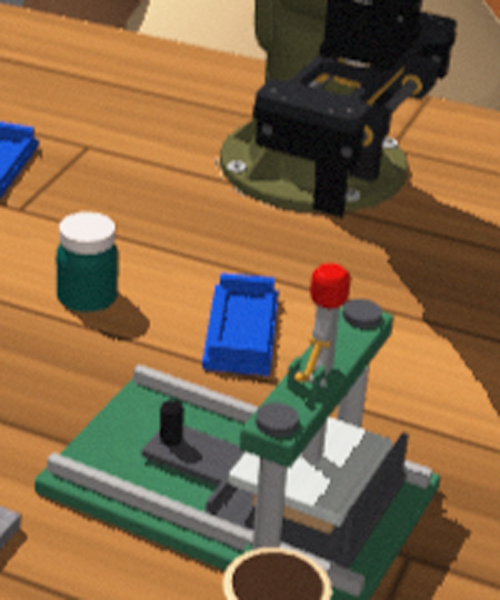

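The crop shows the gripper hovering above the red knob (crop (330,285)), with the fingers across the press's y and the pawl below. Next I descend and grip.

Emit:
drive_tool(
  commands=[
    {"gripper": 0.2, "dp": [0, 0, -0.03], "turn": 0},
    {"gripper": 0.2, "dp": [0, 0, -0.06], "turn": 0},
    {"gripper": 0.2, "dp": [0, 0, -0.08], "turn": 0},
    {"gripper": 0.2, "dp": [0, 0, -0.098], "turn": 0},
    {"gripper": 0.2, "dp": [0, 0, -0.098], "turn": 0},
    {"gripper": 0.2, "dp": [0, 0, -0.098], "turn": 0},
    {"gripper": -0.5, "dp": [0, 0, -0.098], "turn": 0},
    {"gripper": -0.5, "dp": [0, 0, -0.098], "turn": 0},
    {"gripper": -0.5, "dp": [0, 0, -0.098], "turn": 0},
    {"gripper": -0.5, "dp": [0, 0, -0.098], "turn": 0},
  ],
  grip_force=35,
)

```text
time: 5.35
ee_pos: [586.8, 211.6, 225.2]
tcp_rot: [0.733, 0.68, -0.002, -0.001]
ft_force: [-4.2, -1.6, 4.2]
grip_width: 28.6
grasp_force: 35.1
```

Emit:
drive_tool(
  commands=[
    {"gripper": -0.5, "dp": [-0.002, 0, 0.008], "turn": 0},
    {"gripper": -0.5, "dp": [-0.002, 0, 0.016], "turn": 0},
    {"gripper": -0.5, "dp": [-0.002, 0, 0.024], "turn": 0},
    {"gripper": -0.5, "dp": [-0.002, 0, 0.032], "turn": 0},
    {"gripper": -0.5, "dp": [-0.002, 0, 0.038], "turn": 0},
    {"gripper": -0.5, "dp": [-0.002, 0, 0.042], "turn": 0},
    {"gripper": -0.5, "dp": [-0.002, 0, 0.042], "turn": 0},
    {"gripper": -0.5, "dp": [-0.002, 0, 0.042], "turn": 0},
  ],
)

```text
time: 6.15
ee_pos: [586.7, 211.5, 266.8]
tcp_rot: [0.733, 0.68, 0.0, -0.0]
ft_force: [0.2, 3.0, -5.0]
grip_width: 28.8
grasp_force: 35.0
```

```bash
cat > knob.py <<'E'
from h import *
T=optics.snapshot("top");S=optics.snapshot("scene")
def red(im):
    h=im.astype(int); m=(h[...,0]>130)&(h[...,1]<50)&(h[...,2]<50); n,l,st,c=cv2.connectedComponentsWithStats(m.astype(np.uint8)); i=1+st[1:,4].argmax(); return c[i],st[i]
b=red(S); print(b); o,d=ray("scene",*b[0]); print("scene ray at y~211:", o+d*(211-o[1])/d[1])
s=env.sense(); print(s["time"],s["ee_pos"].round(1) if hasattr(s["ee_pos"],"round") else s["ee_pos"],s["grip_width"],s["ft_force"])
E
python3 knob.py
```

```text
(array([408.33333333, 227.80952381]), array([407, 222,   4,  12,  21], dtype=int32))
scene ray at y~211: [559.11384802 211.         257.66713028]
6.25 [586.8 211.5 266.6] 28.480565132240528 [ 0.03415819  2.72950112 -5.54029893]
```

Emit:
drive_tool(
  commands=[
    {"gripper": -0.5, "dp": [0, 0, -0.004], "turn": 0},
    {"gripper": -0.5, "dp": [0, 0, -0.008], "turn": 0},
    {"gripper": -0.5, "dp": [0, 0, -0.011], "turn": 0},
    {"gripper": -0.5, "dp": [0, 0, -0.013], "turn": 0},
    {"gripper": -0.5, "dp": [0, 0, -0.013], "turn": 0},
    {"gripper": -0.5, "dp": [0, 0, -0.013], "turn": 0},
  ],
)

```text
time: 6.85
ee_pos: [586.8, 211.5, 254.8]
tcp_rot: [0.733, 0.68, 0.0, 0.0]
ft_force: [-4.1, 2.0, 4.2]
grip_width: 28.6
grasp_force: 35.0
```

Emit:
drive_tool(
  commands=[
    {"gripper": 0.3, "dp": [0, 0, -0.012], "turn": 0},
    {"gripper": 0.3, "dp": [0, 0, -0.012], "turn": 0},
    {"gripper": 0.3, "dp": [0, 0, -0.012], "turn": 0},
    {"gripper": 0.3, "dp": [0, 0, -0.012], "turn": 0},
    {"gripper": 0.3, "dp": [0, 0, 0.02], "turn": 0},
    {"gripper": 0.3, "dp": [0, 0, 0.06], "turn": 0},
    {"gripper": 0.3, "dp": [0, 0, 0.1], "turn": 0},
    {"gripper": 0.3, "dp": [0, 0, 0.1], "turn": 0},
    {"gripper": 0.3, "dp": [0, 0, 0.1], "turn": 0},
    {"gripper": 0.3, "dp": [0, 0, 0.1], "turn": 0},
    {"gripper": 0.3, "dp": [0, 0, 0.1], "turn": 0},
    {"gripper": 0.3, "dp": [0, 0, 0.1], "turn": 0},
  ],
)

```text
time: 8.05
ee_pos: [586.7, 210.7, 352.3]
tcp_rot: [0.734, 0.68, -0.001, -0.0]
ft_force: [-0.2, -0.3, 0.3]
grip_width: 56.6
grasp_force: 0.0
```

```bash
sed -i 's/at y~211:", .*/at y 211:", o+d*(211-o[1])\/d[1], "at x 588:", o+d*(588-o[0])\/d[0])/' knob.py; python3 knob.py
```

```text
(array([403.20903955, 229.93785311]), array([396, 223,  16,  17, 177], dtype=int32))
scene ray at y 211: [592.20576014 211.         271.26935208] at x 588: [588.         209.76094941 268.55500784]
8.15 [586.8 210.9 352.8] 56.81071360430479 [-0.2094083  -0.45236197 -0.18168452]
```

Emit:
drive_tool(
  commands=[
    {"gripper": 0.2, "dp": [-0.004, -0.05, 0], "turn": 0},
    {"gripper": 0.2, "dp": [-0.008, -0.1, 0], "turn": 0},
    {"gripper": 0.2, "dp": [-0.01, -0.131, 0], "turn": 0},
    {"gripper": 0.2, "dp": [-0.01, -0.131, -0.05], "turn": 0},
    {"gripper": 0.2, "dp": [-0.01, -0.131, -0.1], "turn": 0},
    {"gripper": 0.2, "dp": [-0.01, -0.131, -0.15], "turn": 0},
    {"gripper": 0.2, "dp": [-0.01, -0.131, -0.2], "turn": 0},
    {"gripper": 0.2, "dp": [-0.01, -0.131, -0.25], "turn": 0},
    {"gripper": 0.2, "dp": [-0.01, -0.131, -0.28], "turn": 0},
    {"gripper": 0.2, "dp": [-0.01, -0.131, -0.3], "turn": 0},
    {"gripper": 0.2, "dp": [-0.01, -0.131, -0.312], "turn": 0},
    {"gripper": 0.2, "dp": [-0.01, -0.131, -0.312], "turn": 0},
    {"gripper": -0.8, "dp": [-0.01, -0.131, -0.312], "turn": 0},
    {"gripper": -0.8, "dp": [-0.01, -0.131, -0.312], "turn": 0},
    {"gripper": -0.8, "dp": [-0.01, -0.131, -0.312], "turn": 0},
    {"gripper": -0.8, "dp": [-0.01, -0.131, -0.312], "turn": 0},
    {"gripper": -0.8, "dp": [-0.01, -0.131, -0.312], "turn": 0},
    {"gripper": -0.8, "dp": [-0.01, -0.131, -0.312], "turn": 0},
  ],
  grip_force=25,
)

```text
time: 9.95
ee_pos: [577.7, 80.1, 42.1]
tcp_rot: [0.734, 0.68, 0.001, 0.001]
ft_force: [1.3, 0.2, 2.1]
grip_width: 19.1
grasp_force: 25.0
```

Emit:
drive_tool(
  commands=[
    {"gripper": -0.8, "dp": [-0.001, -0.01, 0], "turn": 0},
    {"gripper": -0.8, "dp": [-0.002, -0.022, 0], "turn": 0},
    {"gripper": -0.8, "dp": [-0.003, -0.036, 0], "turn": 0},
    {"gripper": -0.8, "dp": [-0.004, -0.05, 0], "turn": 0},
    {"gripper": -0.8, "dp": [-0.005, -0.064, 0], "turn": 0},
    {"gripper": -0.8, "dp": [-0.006, -0.078, 0], "turn": 0},
    {"gripper": -0.8, "dp": [-0.007, -0.092, 0], "turn": 0},
    {"gripper": -0.8, "dp": [-0.008, -0.106, 0], "turn": 0},
    {"gripper": -0.8, "dp": [-0.009, -0.12, 0], "turn": 0},
    {"gripper": -0.8, "dp": [-0.01, -0.13, 0], "turn": 0},
    {"gripper": -0.8, "dp": [-0.0105, -0.137, 0], "turn": 0},
    {"gripper": -0.8, "dp": [-0.0105, -0.14, 0], "turn": 0},
    {"gripper": -0.8, "dp": [-0.0105, -0.14, 0], "turn": 0},
    {"gripper": -0.8, "dp": [-0.0105, -0.14, 0], "turn": 0},
    {"gripper": -0.8, "dp": [-0.0105, -0.14, 0], "turn": 0},
  ],
)

```text
time: 11.45
ee_pos: [567.9, -59.6, 42.1]
tcp_rot: [0.734, 0.68, 0.002, 0.001]
ft_force: [6.4, 2.9, -0.9]
grip_width: 18.9
grasp_force: 25.0
```

Emit:
drive_tool(
  commands=[
    {"gripper": 0.2, "dp": [0, 0, 0], "turn": 0},
    {"gripper": 0.2, "dp": [0, 0, 0], "turn": 0},
    {"gripper": 0.2, "dp": [0, 0, 0], "turn": 0},
    {"gripper": 0.2, "dp": [0, 0, 0.05], "turn": 0},
    {"gripper": 0.2, "dp": [0, 0, 0.1], "turn": 0},
    {"gripper": 0.2, "dp": [0, 0, 0.15], "turn": 0},
    {"gripper": 0.2, "dp": [0, 0, 0.2], "turn": 0},
    {"gripper": 0.0, "dp": [-0.03, 0, 0.24], "turn": 0},
    {"gripper": 0.0, "dp": [-0.06, 0, 0.28], "turn": 0},
    {"gripper": 0.0, "dp": [-0.1, 0, 0.3], "turn": 0},
    {"gripper": 0.0, "dp": [-0.1, 0, 0.3], "turn": 0},
  ],
)

```text
time: 12.55
ee_pos: [464.3, -60.2, 345.9]
tcp_rot: [0.734, 0.679, -0.001, 0.004]
ft_force: [-0.4, 0.2, 0.3]
grip_width: 44.0
grasp_force: 0.0
```

```bash
python3 - <<'E'
from h import *
T=optics.snapshot("top");S=optics.snapshot("scene")
np.save("T.npy",T);np.save("S.npy",S)
a=cv2.resize(T[150:290,210:510],None,fx=2.6,fy=2.6,interpolation=2)
cv2.imwrite("pics/t2.png",a[:,:,::-1])
from fit import fit
g=np.array([562,-250,15.])
for c in (g,): print("proj",[proj(n,at("top",407,243,15)) for n in("top","scene")])
for t in ("bar_long_mid","bar_short_mid"):
    for n in ("top","scene"):
        for r in models.trace(t,n)[:3]: print(t,n,round(r["score"],2),np.round(r["bbox"],1), cv2.minAreaRect(np.argwhere(r["pixels"])[:,::-1].astype(np.float32)))
ms=[]
for n in ("top","scene"):
    u=np.array(proj(n,at("top",407,243,15))); rs=[r for t in("slot_short","slot_long") for r in models.trace(t,n) if np.linalg.norm(np.array(r["bbox"][:2])-u)<15]
    if rs: ms.append((n,rs[0]["pixels"].astype(float)))
g=at("top",407,243,15)
for sel in [ms]+[[m] for m in ms]: print(sel[0][0],fit(sel,(g[0],g[1],.05),110))
E
python3 knob.py
```

```text
proj [(np.float64(407.0), np.float64(242.99999999999997)), (np.float64(238.53701682902914), np.float64(264.43718577529336))]
bar_long_mid top 0.86 [304.4 233.4  34.9  12.5] ((304.55450439453125, 233.62840270996094), (34.99421691894531, 11.290470123291016), 3.5763344764709473)
bar_long_mid top 0.25 [256.4 216.1  36.7  44.5] ((254.40438842773438, 214.66204833984375), (36.641510009765625, 40.882598876953125), 6.581944942474365)
bar_long_mid scene 0.78 [342.1 293.4  40.2  26.1] ((339.29998779296875, 292.6000061035156), (39.528465270996094, 17.39252471923828), 18.434947967529297)
bar_short_mid top 0.74 [305.5 214.4  30.   11.1] ((306.5, 214.0), (10.0, 25.0), 90.0)
bar_short_mid scene 0.58 [330.5 306.8  37.7  19.7] ((329.19342041015625, 306.843017578125), (34.43061065673828, 17.343460083007812), 19.98310661315918)
top (array([ 5.33259967e+02, -2.09610906e+02,  8.32864462e-02]), np.float64(0.2647936576691071))
top (array([ 5.32722993e+02, -2.10072583e+02,  6.20561677e-02]), np.float64(0.06019494204425711))
scene (array([ 5.34304361e+02, -2.10352069e+02,  1.41442695e-01]), np.float64(0.19170281995661606))
(array([404.12280702, 232.42982456]), array([399, 226,  12,  13, 114], dtype=int32))
scene ray at y 211: [584.36792237 211.         261.27543048] at x 588: [588.         212.06130622 263.63819315]
13.15 [466.6 -59.8 341.1] 43.68884175907106 [0.27108086 0.04185734 0.4516226 ]
```

View pics/t2.png

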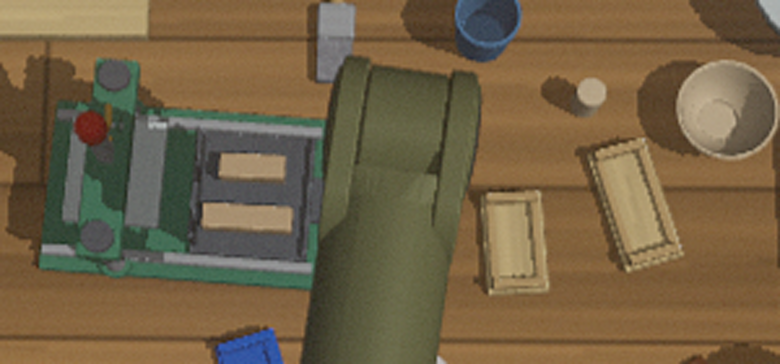

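The crop shows the tray out with both bars on it, the short one at (307,214) and the long one at (305,233.5), with walls at the tray's sides and the racks clear. The arm's shadow darkens the knob.

```bash
python3 - <<'E'
from h import *
T=np.load("T.npy").astype(int)
m=((T[...,0]>150)&(T[...,0]-T[...,2]>50)&(T[...,1]>110)).astype(np.uint8); m[:205]=0;m[245:]=0;m[:,:284]=0;m[:,328:]=0
n,l,st,c=cv2.connectedComponentsWithStats(m)
for i in range(1,n):
    if st[i,4]>60:
        r=cv2.minAreaRect(np.argwhere(l==i)[:,::-1].astype(np.float32)); b=np.array([at("top",*p,54)[:2] for p in cv2.boxPoints(r)])
        print(st[i],c[i],r,at("top",*c[i],54).round(1), [np.linalg.norm(b[k]-b[k-1]).round(1) for k in(0,1)], [np.round(np.degrees(np.arctan2(*(b[k]-b[k-1])[::-1])),1) for k in (0,1)])
R=np.array([.075,.997])
h=np.array([567.9,-59.6]); nn=np.array([.997,-.075])
for s in (1,-1): print("expected",h+132*R+s*28*nn)
E
```

```text
[294 209  25   9 199] [306.23115578 213.33165829] ((306.0, 213.0), (8.0, 24.0), 90.0) [607.5  72.8  54. ] [np.float64(22.8), np.float64(66.7)] [np.float64(1.1), np.float64(-89.7)]
[288 228  34  11 289] [304.41522491 232.85121107] ((304.5137939453125, 232.7655029296875), (33.5302734375, 8.632137298583984), 3.3664608001708984) [552.1  77.   54. ] [np.float64(92.4), np.float64(24.3)] [np.float64(86.9), np.float64(-2.1)]
expected [605.716  69.904]
expected [549.884  74.104]
```

Emit:
drive_tool(
  commands=[
    {"gripper": 0.0, "dp": [0.03, 0.05, 0], "turn": 0},
    {"gripper": 0.0, "dp": [0.06, 0.09, -0.02], "turn": 0},
    {"gripper": 0.0, "dp": [0.0845, 0.1355, -0.04], "turn": 0},
    {"gripper": 0.0, "dp": [0.0845, 0.1355, -0.08], "turn": 0},
    {"gripper": 0.0, "dp": [0.0845, 0.1355, -0.13], "turn": 0},
    {"gripper": 0.0, "dp": [0.0845, 0.1355, -0.18], "turn": 0},
    {"gripper": 0.0, "dp": [0.0845, 0.1355, -0.23], "turn": 0},
    {"gripper": 0.0, "dp": [0.0845, 0.1355, -0.26], "turn": 0},
    {"gripper": 0.0, "dp": [0.0845, 0.1355, -0.28], "turn": 0},
    {"gripper": 0.0, "dp": [0.0845, 0.1355, -0.3], "turn": 0},
    {"gripper": 0.0, "dp": [0.0845, 0.1355, -0.3], "turn": 0},
    {"gripper": 0.0, "dp": [0.0845, 0.1355, -0.3], "turn": 0},
    {"gripper": -0.7, "dp": [0.0845, 0.1355, -0.3], "turn": 0},
    {"gripper": -0.7, "dp": [0.0845, 0.1355, -0.3], "turn": 0},
    {"gripper": -0.7, "dp": [0.0845, 0.1355, -0.3], "turn": 0},
    {"gripper": -0.7, "dp": [0.0845, 0.1355, -0.3], "turn": 0},
    {"gripper": -0.7, "dp": [0.0845, 0.1355, -0.3], "turn": 0},
  ],
  grip_force=25,
)

```text
time: 14.85
ee_pos: [551.4, 75.7, 42.4]
tcp_rot: [0.733, 0.68, 0.0, 0.0]
ft_force: [-0.9, -0.1, 5.2]
grip_width: 25.4
grasp_force: 25.0
```

Emit:
drive_tool(
  commands=[
    {"gripper": -0.7, "dp": [0, 0, 0.03], "turn": 0},
    {"gripper": -0.7, "dp": [0, 0, 0.07], "turn": 0},
    {"gripper": -0.7, "dp": [0, 0, 0.11], "turn": 0},
    {"gripper": -0.7, "dp": [0.002, -0.04, 0.12], "turn": -6},
    {"gripper": -0.7, "dp": [0.005, -0.08, 0.12], "turn": -13},
    {"gripper": -0.7, "dp": [0.008, -0.125, 0.12], "turn": -20},
    {"gripper": -0.7, "dp": [0.011, -0.17, 0.12], "turn": -27},
    {"gripper": -0.7, "dp": [0.013, -0.215, 0.12], "turn": -34},
    {"gripper": -0.7, "dp": [0.016, -0.26, 0.12], "turn": -41},
    {"gripper": -0.7, "dp": [0.018, -0.305, 0.12], "turn": -48},
    {"gripper": -0.7, "dp": [0.021, -0.35, 0.12], "turn": -55},
    {"gripper": -0.7, "dp": [0.023, -0.39, 0.11], "turn": -62},
    {"gripper": -0.7, "dp": [0.025, -0.418, 0.09], "turn": -68.8},
    {"gripper": -0.7, "dp": [0.025, -0.418, 0.07], "turn": -68.8},
    {"gripper": -0.7, "dp": [0.025, -0.418, 0.05], "turn": -68.8},
    {"gripper": -0.7, "dp": [0.025, -0.418, 0.03], "turn": -68.8},
    {"gripper": -0.7, "dp": [0.025, -0.418, 0.03], "turn": -68.8},
    {"gripper": -0.7, "dp": [0.025, -0.418, 0.03], "turn": -68.8},
  ],
)

```text
time: 16.65
ee_pos: [575.7, -342.2, 71.3]
tcp_rot: [0.989, 0.146, -0.0, -0.0]
ft_force: [-0.6, -0.5, -0.0]
grip_width: 25.6
grasp_force: 25.0
```

```bash
python3 - <<'E'
from h import *
s=env.sense();print(s["time"],s["ee_pos"],s["tcp_rot"])
S=optics.snapshot("scene");optics.snapshot("top")
p=np.array([576,-342.5,0]);
def draw(im,L,W,z,th,c,col):
    R=np.array([[np.cos(th),-np.sin(th)],[np.sin(th),np.cos(th)]])
    q=[proj("scene",np.r_[R@[a,b]+c,z]) for a,b in((-L/2,-W/2),(L/2,-W/2),(L/2,W/2),(-L/2,W/2))]
    cv2.polylines(im,[((np.array(q)-[130,220]+.5)*6).astype(int)],True,col,1)
im=cv2.resize(S[220:310,130:260],None,fx=6,fy=6,interpolation=2)[:,:,::-1].copy()
draw(im,110,40,12,.295,np.array([576,-342.5]),(0,0,255))
draw(im,136,66,0,.295,np.array([576,-342.5]),(255,0,0))
e=np.array(s["ee_pos"]);q=s["tcp_rot"];draw(im,96,26,e[2]-14.3+26,2*np.arctan2(q[1],q[0]),e[:2],(0,255,0))
draw(im,84,40,12,.065,np.array([533,-210]),(0,0,255))
draw(im,110,66,0,.065,np.array([533,-210]),(255,0,0))
cv2.imwrite("pics/s3.png",im)
E
```

```text
16.65 [ 575.71666096 -342.24191922   71.27828129] [ 9.89212137e-01  1.46489321e-01 -3.61257759e-04 -3.11255315e-04]
```

View pics/s3.png

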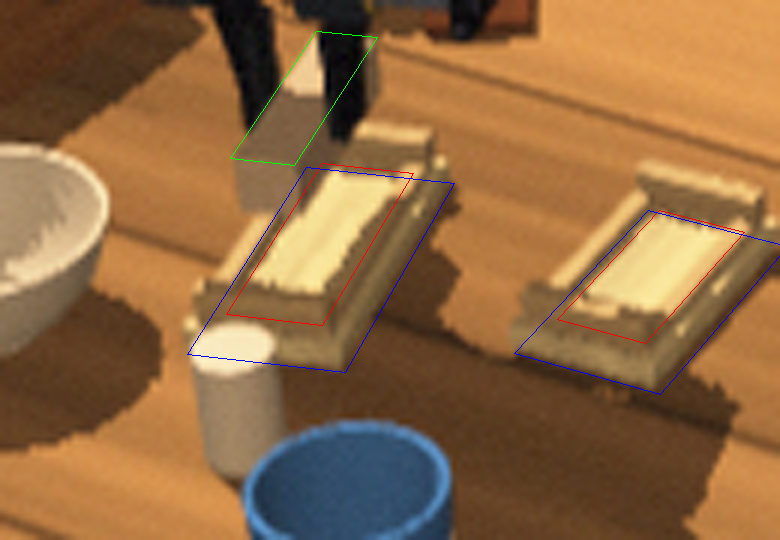

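The overlay matches: the base outlines of both racks fit within about 1 px, and the held bar lies on its predicted outline. Next I lower it.

Emit:
drive_tool(
  commands=[
    {"gripper": -0.7, "dp": [0, 0, -0.02], "turn": 0},
    {"gripper": -0.7, "dp": [0, 0, -0.034], "turn": 0},
    {"gripper": -0.7, "dp": [0, 0, -0.041], "turn": 0},
    {"gripper": -0.7, "dp": [0, 0, -0.0445], "turn": 0},
    {"gripper": -0.7, "dp": [0, 0, -0.0445], "turn": 0},
    {"gripper": -0.7, "dp": [0, 0, -0.0445], "turn": 0},
    {"gripper": -0.1, "dp": [0, 0, -0.0445], "turn": 0},
    {"gripper": -0.1, "dp": [0, 0, -0.0445], "turn": 0},
    {"gripper": -0.1, "dp": [0, 0, -0.0445], "turn": 0},
    {"gripper": -0.1, "dp": [0, 0, -0.0445], "turn": 0},
    {"gripper": -0.1, "dp": [0, 0, -0.02], "turn": 0},
    {"gripper": 0.0, "dp": [0, 0, 0.03], "turn": 0},
    {"gripper": 0.0, "dp": [0, 0, 0.08], "turn": 0},
    {"gripper": 0.0, "dp": [0, 0, 0.12], "turn": 0},
  ],
)

```text
time: 18.15
ee_pos: [576.6, -342.4, 194.9]
tcp_rot: [0.989, 0.147, 0.001, 0.001]
ft_force: [-0.6, -0.6, 1.2]
grip_width: 43.1
grasp_force: 0.0
```

Emit:
drive_tool(
  commands=[
    {"gripper": 0.0, "dp": [0.003, 0.045, 0], "turn": 8},
    {"gripper": 0.0, "dp": [0.006, 0.09, 0], "turn": 16},
    {"gripper": 0.0, "dp": [0.009, 0.135, 0], "turn": 24},
    {"gripper": 0.0, "dp": [0.012, 0.18, 0], "turn": 32},
    {"gripper": 0.0, "dp": [0.015, 0.225, 0], "turn": 40},
    {"gripper": 0.0, "dp": [0.018, 0.27, 0], "turn": 48},
    {"gripper": 0.0, "dp": [0.022, 0.315, 0], "turn": 56},
    {"gripper": 0.0, "dp": [0.026, 0.36, 0], "turn": 64},
    {"gripper": 0.0, "dp": [0.0305, 0.4, -0.01], "turn": 68.8},
    {"gripper": 0.0, "dp": [0.0305, 0.4145, -0.04], "turn": 68.8},
    {"gripper": 0.0, "dp": [0.0305, 0.4145, -0.08], "turn": 68.8},
    {"gripper": 0.0, "dp": [0.0305, 0.4145, -0.12], "turn": 68.8},
    {"gripper": 0.0, "dp": [0.0305, 0.4145, -0.14], "turn": 68.8},
    {"gripper": 0.0, "dp": [0.0305, 0.4145, -0.15], "turn": 68.8},
    {"gripper": 0.0, "dp": [0.0305, 0.4145, -0.15], "turn": 68.8},
    {"gripper": -0.7, "dp": [0.0305, 0.4145, -0.15], "turn": 68.8},
    {"gripper": -0.7, "dp": [0.0305, 0.4145, -0.15], "turn": 68.8},
    {"gripper": -0.7, "dp": [0.0305, 0.4145, -0.15], "turn": 68.8},
    {"gripper": -0.7, "dp": [0.0305, 0.4145, -0.15], "turn": 68.8},
    {"gripper": -0.7, "dp": [0.0305, 0.4145, -0.15], "turn": 68.8},
  ],
)

```text
time: 20.15
ee_pos: [607.3, 72.3, 42.9]
tcp_rot: [0.733, 0.68, 0.001, 0.001]
ft_force: [-1.6, -0.1, 6.3]
grip_width: 25.7
grasp_force: 25.0
```

Emit:
drive_tool(
  commands=[
    {"gripper": -0.7, "dp": [0, 0, 0.03], "turn": 0},
    {"gripper": -0.7, "dp": [0, 0, 0.07], "turn": 0},
    {"gripper": -0.7, "dp": [0, 0, 0.11], "turn": 0},
    {"gripper": -0.7, "dp": [-0.008, -0.03, 0.12], "turn": -8},
    {"gripper": -0.7, "dp": [-0.016, -0.06, 0.12], "turn": -16},
    {"gripper": -0.7, "dp": [-0.024, -0.09, 0.12], "turn": -24},
    {"gripper": -0.7, "dp": [-0.032, -0.12, 0.12], "turn": -32},
    {"gripper": -0.7, "dp": [-0.04, -0.15, 0.12], "turn": -40},
    {"gripper": -0.7, "dp": [-0.048, -0.18, 0.12], "turn": -48},
    {"gripper": -0.7, "dp": [-0.056, -0.21, 0.12], "turn": -56},
    {"gripper": -0.7, "dp": [-0.062, -0.24, 0.12], "turn": -64},
    {"gripper": -0.7, "dp": [-0.068, -0.265, 0.11], "turn": -72},
    {"gripper": -0.7, "dp": [-0.0735, -0.282, 0.09], "turn": -80},
    {"gripper": -0.7, "dp": [-0.0735, -0.282, 0.06], "turn": -82},
    {"gripper": -0.7, "dp": [-0.0735, -0.282, 0.03], "turn": -82},
    {"gripper": -0.7, "dp": [-0.0735, -0.282, 0.01], "turn": -82},
    {"gripper": -0.7, "dp": [-0.0735, -0.282, -0.008], "turn": -82},
    {"gripper": -0.7, "dp": [-0.0735, -0.282, -0.0145], "turn": -82},
    {"gripper": -0.7, "dp": [-0.0735, -0.282, -0.0145], "turn": -82},
    {"gripper": -0.7, "dp": [-0.0735, -0.282, -0.0145], "turn": -82},
  ],
)

```text
time: 22.15
ee_pos: [533.3, -209.9, 27.4]
tcp_rot: [0.999, 0.032, 0.0, 0.0]
ft_force: [-0.4, 0.3, -1.0]
grip_width: 25.6
grasp_force: 25.0
```

Release, rise and retreat low-x so the cameras see everything.

Emit:
drive_tool(
  commands=[
    {"gripper": -0.1, "dp": [0, 0, 0], "turn": 0},
    {"gripper": -0.1, "dp": [0, 0, 0], "turn": 0},
    {"gripper": -0.1, "dp": [0, 0, 0], "turn": 0},
    {"gripper": -0.1, "dp": [0, 0, 0], "turn": 0},
    {"gripper": -0.1, "dp": [0, 0, 0.03], "turn": 0},
    {"gripper": -0.1, "dp": [0, 0, 0.08], "turn": 0},
    {"gripper": -0.1, "dp": [0, 0, 0.13], "turn": 0},
    {"gripper": -0.1, "dp": [0, 0, 0.18], "turn": 0},
    {"gripper": -0.1, "dp": [0, 0, 0.23], "turn": 0},
    {"gripper": -0.1, "dp": [-0.02, 0.05, 0.28], "turn": 0},
    {"gripper": -0.1, "dp": [-0.04, 0.1, 0.3], "turn": 0},
    {"gripper": -0.1, "dp": [-0.06, 0.15, 0.3], "turn": 0},
    {"gripper": -0.1, "dp": [-0.07, 0.19, 0.3], "turn": 0},
    {"gripper": -0.1, "dp": [-0.07, 0.19, 0.3], "turn": 0},
  ],
)

```text
time: 23.55
ee_pos: [462.1, -14.6, 328.3]
tcp_rot: [0.999, 0.035, 0.001, 0.001]
ft_force: [0.2, 0.4, -0.2]
grip_width: 39.0
grasp_force: 0.0
```

```bash
python3 knob.py; python3 - <<'E'
from h import *
T=optics.snapshot("top");S=optics.snapshot("scene")
a=cv2.resize(T[170:280,200:510],(775,275),interpolation=2); b=cv2.resize(S[200:350,140:465],(650,300),interpolation=2)
im=np.zeros((580,775,3),np.uint8); im[:275]=a; im[280:,:650]=b; cv2.imwrite("pics/f.png",im[:,:,::-1])
for t in ("bar_long_mid","bar_short_mid"):
    for r in models.trace(t,"top")[:2]: print(t,round(r["score"],2),np.round(r["bbox"],1),at("top",*r["bbox"][:2],35).round(1))
E
```

```text
(array([404.0234375, 232.1171875]), array([399, 226,  13,  14, 128], dtype=int32))
scene ray at y 211: [585.25774466 211.         262.48257561] at x 588: [588.         211.80204006 264.26468962]
23.65 [462.5 -15.9 328.1] 39.04017616851979 [ 0.2405851 -0.698092   0.1104147]
bar_long_mid 0.79 [454.9 227.2  18.   34.5] [ 574.6 -340.3   35. ]
bar_long_mid 0.72 [435.3 188.3  10.6  16. ] [ 686.6 -289.1   35. ]
bar_short_mid 0.72 [404.6 242.2  15.1  24.7] [ 531.3 -200.1   35. ]
```

View pics/f.png

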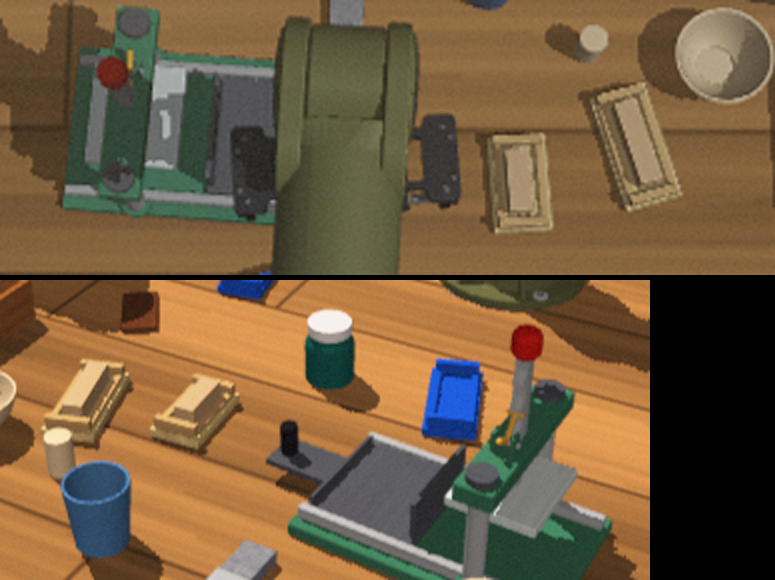

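The final view shows both bars lying flat and centred in their racks, with the tray out and the ram still raised. The robot isn't touching anything.

```bash
python3 -c "
from rig import env
print(env.hand_in())"
```

```text
the job is handed in; nothing more can be done
None
```

I handed the job in: the ram hangs one notch up, the tray is fully out, both bars lie flat in their matching racks and the bystanders look undisturbed. The hand-in gave no verdict, so this rests on the final camera views.

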